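# Make up the reject lot on the spring scale

## Task

Make up a full reject lot on the spring scale: first lay the long hub bolt in the hanging pan and let go of it, then pour all six bearing balls out of the open-nosed tray into the pan, so that the weight brings the pan down onto its hard stop. Stand the empty tray right way up on the bench again and let go; spill nothing, and leave the other parts lying where they are.

Things in the scene. Friction and masses are not known exactly. Their poses are not given: they have to be found in the camera images.
- scale: Fixed spring scale. Dark base plate 120 x 220 x 12 mm; grey column (40 x 18 mm, 190 high) 125 mm to +y of the origin, its short arm (176 to 190 mm up) reaching to 70 mm from the origin; from it a coil spring 85 mm to +y holds the pan. Under the pan's middle stands the hard stop, a round post 49 mm high. Origin on the bench under the pan's middle; x, y along the pan's sides, z up.
- pan (a joint): How far the pan has sunk, m: 0 empty, 0.022 resting on the hard stop. It slides straight down on its spring (about 125 N/m, damped). The hub bolt alone lowers it 8 to 11 mm; hub bolt and all six balls bring it onto the stop with weight to spare.
- pan_in (a point): Middle of the top of the pan's floor, 75 mm above the bench when empty; moves with the pan, axes as the scale's. The pan is a square open aluminium box, 138 x 138 mm outside, 130 x 130 mm inside, walls 4 mm thick, rim 42 mm above this floor (117 mm above the bench when empty).
- hub_bolt: Long bronze hub bolt lying along its x: 80 mm long, shank 16 mm in diameter, hexagon head (24 mm across flats, 12 mm long) at -x, a nut of the same section 3 mm from the +x end, 53 mm of bare shank between. Shank axis 12 mm above the surface it lies on. Origin below its middle, on that surface. About 0.12 kg. The longer of two such bolts.
- tray: Steel pouring tray 110 mm long (x), 56 wide (y), 36 high, walls and floor 3 mm, open on top and at the nose, its -x end, where over the last 33 mm the floor rises (12 deg) to a lip 10 mm above the underside. Origin: middle of the underside, z up. 0.15 kg empty, 0.41 kg full. Grip it across the long side walls; about 40 deg nose down empties it. At first the nose points roughly to the robot.
- ball0_center (a point): Middle of one of the six steel bearing balls, 22 mm in diameter, about 44 g, at first in the tray.
- ball1_center (a point): Middle of one of the six steel bearing balls, 22 mm in diameter, about 44 g, at first in the tray.
- ball2_center (a point): Middle of one of the six steel bearing balls, 22 mm in diameter, about 44 g, at first in the tray.
- ball3_center (a point): Middle of one of the six steel bearing balls, 22 mm in diameter, about 44 g, at first in the tray.
- ball4_center (a point): Middle of one of the six steel bearing balls, 22 mm in diameter, about 44 g, at first in the tray.
- ball5_center (a point): Middle of one of the six steel bearing balls, 22 mm in diameter, about 44 g, at first in the tray.
- short_bolt: Bystander: short bronze bolt with nut, 45 mm long, 24 mm across flats; origin below its middle.
- washer_a: Bystander: dull copper washer, 34 mm across, 4 mm thick; origin at the middle of its underside.
- washer_b: Bystander: a second such washer.
- go_gauge: Bystander: plug gauge, yellow plastic handle 75 x 18 x 18 mm with a 30 mm steel pin at +x; origin on its underside, near the middle.
- feeler_case: Bystander: chrome feeler gauge case 100 x 22 x 12 mm; origin at the middle of its underside.
There are look-alikes about, which are no part of the job. Leave any blue or turquoise look-alike of the hub_bolt alone.

How it is judged:
On the way, in this order (a step that is already met when the one before it is completed fails the run):
1. the hub bolt alone lies in the pan, let go, and the pan hangs part of the way down (x of hub_bolt in the frame of pan_in between -0.066 and 0.066 m and y of hub_bolt in the frame of pan_in between -0.066 and 0.066 m and z of hub_bolt in the frame of pan_in between -0.005 and 0.036 m and value of joint pan between 0.005 and 0.018 m and contact force between the fingers and hub_bolt below 0.05 N), for 0.3 s.
2. all six balls are in the pan with the bolt, and the pan rests on its hard stop (x of hub_bolt in the frame of pan_in between -0.066 and 0.066 m and y of hub_bolt in the frame of pan_in between -0.066 and 0.066 m and z of hub_bolt in the frame of pan_in between -0.005 and 0.036 m and x of ball0_center in the frame of pan_in between -0.066 and 0.066 m and y of ball0_center in the frame of pan_in between -0.066 and 0.066 m and z of ball0_center in the frame of pan_in between -0.005 and 0.05 m and x of ball1_center in the frame of pan_in between -0.066 and 0.066 m and y of ball1_center in the frame of pan_in between -0.066 and 0.066 m and z of ball1_center in the frame of pan_in between -0.005 and 0.05 m and x of ball2_center in the frame of pan_in between -0.066 and 0.066 m and y of ball2_center in the frame of pan_in between -0.066 and 0.066 m and z of ball2_center in the frame of pan_in between -0.005 and 0.05 m and x of ball3_center in the frame of pan_in between -0.066 and 0.066 m and y of ball3_center in the frame of pan_in between -0.066 and 0.066 m and z of ball3_center in the frame of pan_in between -0.005 and 0.05 m and x of ball4_center in the frame of pan_in between -0.066 and 0.066 m and y of ball4_center in the frame of pan_in between -0.066 and 0.066 m and z of ball4_center in the frame of pan_in between -0.005 and 0.05 m and x of ball5_center in the frame of pan_in between -0.066 and 0.066 m and y of ball5_center in the frame of pan_in between -0.066 and 0.066 m and z of ball5_center in the frame of pan_in between -0.005 and 0.05 m and value of joint pan above 0.0205 m), for 0.3 s.
At the end, for the whole second after the job is handed in: The hub bolt and all six balls are inside the pan, the pan is down on its hard stop (sunk at least 20.5 of 22 mm) and still, and the empty tray stands released and at rest on the bench, right way up (within 0.08 rad) (all of step 2 and velocity of joint pan below 0.01 m/s and height (world z) of tray between -0.004 and 0.006 m and angle between tray's own z axis and vertical below 0.08 rad and linear speed of tray below 0.02 m/s and contact force between the fingers and tray below 0.05 N); the robot touches nothing.
It fails at once if a bystander is shifted by more than 40 mm (distance of any of short_bolt, washer_a, washer_b, go_gauge, feeler_case from where it was at the start of the episode above 0.04 m).
It also fails if it takes over 72 s, if anything falls off the work surface, if the arm or the gripper's body presses on something with over 40 N, if the wrist force passes 120 N, or if a joint passes its speed limit or range.

## Robot

A 6-joint arm with a two-finger parallel gripper is mounted at the origin on the work surface. World frame = base frame: x ahead of the robot, y to its left, z up, the work surface at z = 0. Lengths are in m, angles in rad, forces in N, time in s.
With the tool pointing down it reaches from about 0.35 to 0.775 m from the base axis. Payload 7.3 kg.
Tool frame: the origin (TCP) lies between the finger pads; the fingertips stand robot.tcp_to_tips ahead of it and the grasp point (between the pads) lies 2 mm behind it (robot.tcp_to_tips is the distance from the TCP to the fingertips, in m); y points along the fingers, x is the direction in which the jaws open and shut, and the axes are right-handed (so a half turn about y gives the same grasp; the last joint's range is limited). The gripper opens to 92 mm and grips with 3 to 60 N. Pads are 19 mm wide; open, the fingers measure 130 mm over their backs; the gripper's body (75 mm by 190 mm) begins 47 mm behind the grasp point.
Start: joints at [-1.302, 0.342, 1.524, -0, 1.275, -0.146], TCP at [0.212, -0.48, 0.244] pointing down, gripper open.
Joint ranges: [-2.53, 2.53], [-0.77, 2.02], [0.04, 2.7], [-1, 4.14], [0.28, 2.66], [-3.11, 3.11]. Speed limits (rad/s): [2.57, 2.57, 3.14, 3.14, 3.14, 3.14].

## Interface

Orientations are given as [roll, pitch, yaw] about the fixed x, y, z axes, in that order (R = Rz(yaw) Ry(pitch) Rx(roll)).
In Python, from cell import status, read_camera, get_calibration, robot gives the robot as it stands.
- The arm moves only by the shell command python3 -m creep 'ROWS' [FORCE]. ROWS is JSON, a list of rows, each an object of numbers: "dx", "dy", "dz": the shift along the tool's x, y, z in m; "rx", "ry", "rz": the turn, a rotation vector about the tool's x, y, z in rad; "gripper": the opening, from 0 (shut) to 1 (fully open). A call has 1 to 20 rows; each row is the pose to reach, as a shift and turn from the pose commanded when the call began, along the tool's axes at that moment; what a row does not reach only later rows make up. A row lasts 1/8 s, in which the tool goes at most 62.5 mm and 10.7 degrees, less where a joint would pass 70% of its speed; a pose out of reach is approached as far as the arm can. A call with a gripper value outside its range is refused whole. The fingers move at their own pace and stop on an object; FORCE is the grip in N (left out, the last holds). Time passes only in rows, so rows that repeat a pose let the fingers close. It gives the time, the measured TCP pose, the force and the opening at its end, in the units of the state.
- status.observe(): the state, without advancing time (a new reading comes with each control period).
- read_camera(name): name is "side" or "top" or "wrist"; returns (picture, depth): 400x640x3 uint8, red, green, blue; 400x640 float32, m along the optical axis (not along the pixel's ray), 0 where there is no reading.
- get_calibration(name): a dict with "fx", "fy", "cx", "cy" (pixels), "xyz" and "rotation" of the camera in the world; the wrist camera has in their place "mount" (4x4, takes a point from camera to tool coordinates, whose origin is the TCP and whose axes are the tool frame's). Camera axes: x right, y down, z forward; pixel columns grow to the right and rows downward; lengths in m; the calibration is good to about 2 mm. A picture is of the moment at which its call begins: read the wrist's pose just before it. get_calibration takes no time and is no camera call.
- robot.hand_in(): hands the job in, once; it reports no verdict.
The state is a dict: "time": time; "qpos": joint angles; "qvel": joint speeds; "joint_efforts": joint torques, N m; "tool_pos": TCP position; "tool_rot": TCP orientation; "contact_force": force on the tool from outside, world axes, zero at the start; "torque": the same for the moment, N m; "opening": finger opening in m.
Only numpy, scipy, OpenCV 4.12 (cv2) and the standard library are available. Lean on these libraries where they do the work, as an engineer would, in place of code of your own. Each camera call takes 0.05 s, during which the arm holds its last target.

## Working session

There is one attempt and no reset: what is moved stays moved. The work goes in short steps, Python scripts to look and compute and a shell command to move; the robot and the scene stay as the last step left them, time stands still between calls to the robot, and variables do not carry over. Pictures are saved under pics/ and viewed, and the job is handed in when it is done.

```bash
ls; mkdir -p pics; python3 - <<'E'
from cell import status, read_camera, get_calibration, robot
import cv2, numpy as np
print(robot.tcp_to_tips, status.observe())
for n in ("side","top"):
    im,d=read_camera(n); cv2.imwrite(f"pics/{n}0.png",im[:,:,::-1]); np.save(f"pics/{n}0.npy",d)
    np.save(f"pics/{n}0_rgb.npy",im)
    print(n,get_calibration(n))
print(get_calibration("wrist"))
E
```

```text
pics
0.017 {'time': 0.0, 'qpos': array([-1.30201829e+00,  3.42739200e-01,  1.52503468e+00,  1.12409831e-05,
        1.27537495e+00, -1.45987228e-01]), 'qvel': array([-0.00198322,  0.00040957, -0.00048923, -0.00049203, -0.00216223,
       -0.00106294]), 'joint_efforts': array([ 8.67602284e-05, -4.31247103e+01, -2.44224751e+01,  7.18830898e-02,
        5.61777223e-02, -1.28199981e-04]), 'tool_pos': array([ 0.21148899, -0.48010081,  0.24303022]), 'tool_rot': array([-1.57055932e+00,  1.53806255e-03, -1.15603416e+00]), 'contact_force': array([0.05058466, 0.19651886, 0.26873254]), 'torque': array([ 0.0613871 , -0.01686093, -0.03632897]), 'opening': 0.09186743067478954}
side {'fx': 420.46393936360545, 'fy': 420.46393936360545, 'cx': 325.31816212086403, 'cy': 196.64331350257987, 'xyz': array([0.00259449, 0.59548792, 0.61600732]), 'rotation': array([-2.16802271, -0.00873239, -2.39025291])}
top {'fx': 391.26494279616946, 'fy': 391.26494279616946, 'cx': 319.4455129732423, 'cy': 195.9641742063206, 'xyz': array([0.42424333, 0.01306182, 0.94293367]), 'rotation': array([-2.99890062,  0.03151208, -1.57153036])}
{'fx': 287.1148512449909, 'fy': 287.1148512449909, 'cx': 316.00351496639655, 'cy': 201.8543316107215, 'mount': array([[ 9.99999405e-01, -7.10238249e-04,  8.27582804e-04,
         4.36532172e-04],
       [-9.93067778e-04, -2.79406167e-01,  9.60172488e-01,
        -1.41236722e-01],
       [-4.50719487e-04, -9.60172739e-01, -2.79406707e-01,
         7.51509476e-02],
       [ 0.00000000e+00,  0.00000000e+00,  0.00000000e+00,
         1.00000000e+00]])}
```

View pics/top0.png

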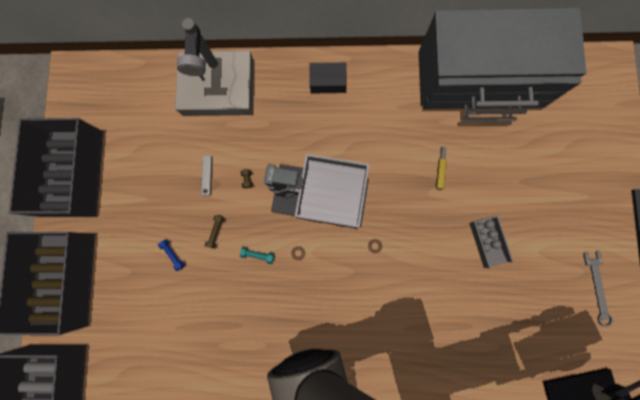

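View pics/side0.png

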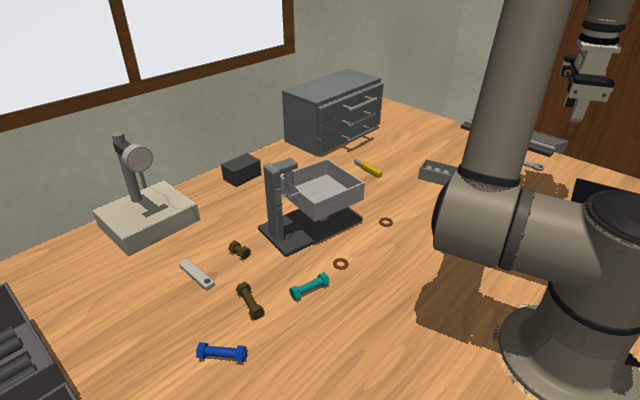

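Long bolt candidates in the top image: bronze at (215,232), turquoise (257,255), blue (171,254) and short bronze (247,179). The bronze one at (215,232) fits, as it is bronze and the longer of the two. I'll confirm it in an enlarged crop.

```bash
cat > h.py <<'E'
import numpy as np, cv2
from scipy.spatial.transform import Rotation as Ro
from cell import get_calibration, status, read_camera
def Rm(r): return Ro.from_euler('xyz',r).as_matrix()
def cam(n):
    c=get_calibration(n)
    if n!='wrist': return c,Rm(c['rotation']),np.array(c['xyz'])
    s=status.observe(); T=Rm(s['tool_rot']); M=c['mount']
    return c,T@M[:3,:3],np.array(s['tool_pos'])+T@M[:3,3]
def ray_at_z(n,u,v,z,K=None):
    c,R,t=K or cam(n); d=R@np.array([(u-c['cx'])/c['fx'],(v-c['cy'])/c['fy'],1]); return t+d*(z-t[2])/d[2]
def cloud(n,dep,K=None):
    c,R,t=K or cam(n); v,u=np.mgrid[:400,:640]
    P=np.stack([(u-c['cx'])/c['fx']*dep,(v-c['cy'])/c['fy']*dep,dep],-1); return P@R.T+t
def proj(n,p,K=None):
    c,R,t=K or cam(n); q=R.T@(np.asarray(p)-t); return c['fx']*q[0]/q[2]+c['cx'],c['fy']*q[1]/q[2]+c['cy']
E
python3 - <<'E'
from h import *
im=cv2.imread('pics/top0.png'); 
a=cv2.resize(im[205:275,150:290],None,fx=5,fy=5,interpolation=cv2.INTER_CUBIC)
cv2.imwrite('pics/c_bolt.png',a)
b=cv2.resize(im[140:240,255:385],None,fx=6,fy=6,interpolation=cv2.INTER_CUBIC)
cv2.imwrite('pics/c_pan.png',b[:600,:780])
b=cv2.resize(im[205:280,460:520],None,fx=8,fy=8,interpolation=cv2.INTER_CUBIC)
cv2.imwrite('pics/c_tray.png',b)
d=np.load('pics/top0.npy'); P=cloud('top',d)
for uv in [(215,232),(212,245),(219,218),(333,190),(490,240),(486,222),(110,300),(400,260)]: print(uv,P[uv[1],uv[0]].round(4))
E
```

```text
(215, 232) [0.472  0.291  0.0169]
(212, 245) [0.4412 0.295  0.0237]
(219, 218) [0.5049 0.2811 0.0221]
(333, 190) [0.5618 0.0099 0.079 ]
(490, 240) [ 0.4524 -0.3594  0.0035]
(486, 222) [ 0.4937 -0.3466  0.0191]
(110, 300) [0.3118 0.5424 0.0006]
(400, 260) [ 0.4058 -0.1481 -0.0016]
```

View pics/c_bolt.png

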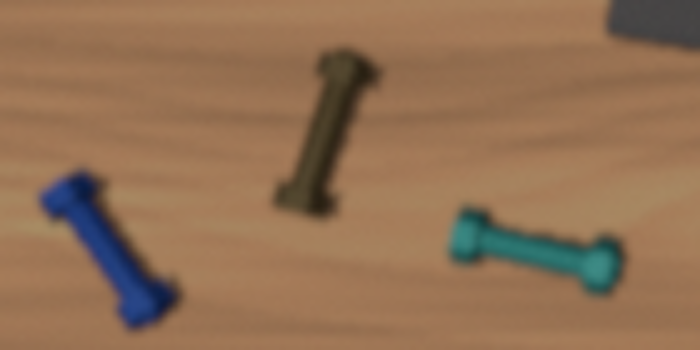

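View pics/c_pan.png

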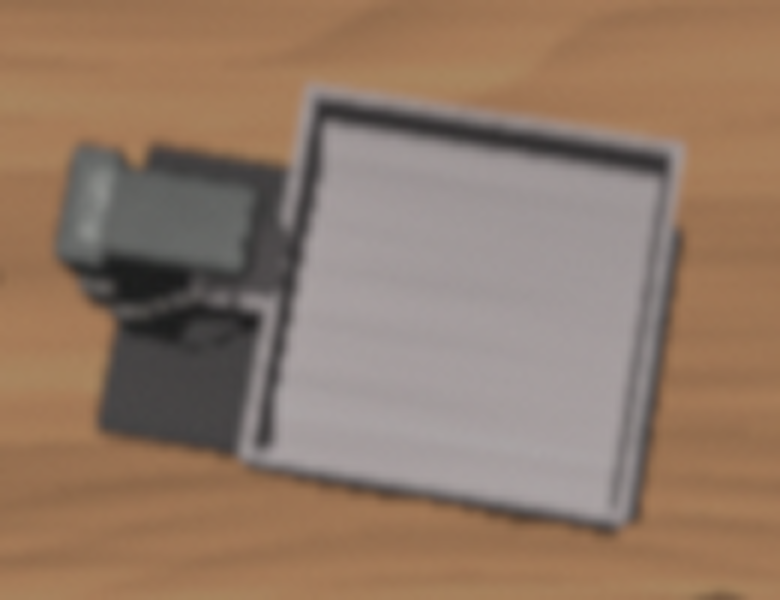

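View pics/c_tray.png

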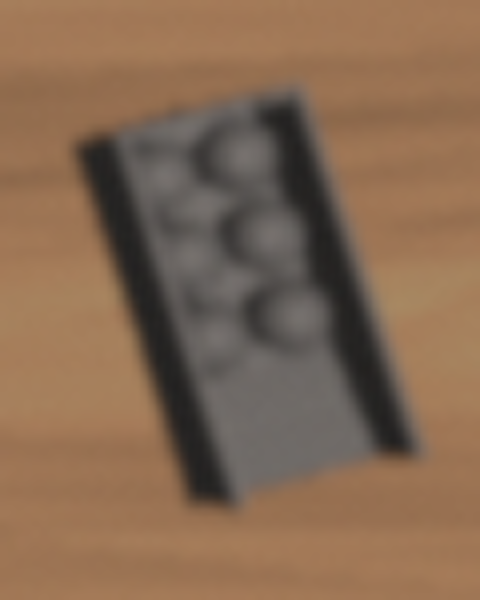

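```bash
python3 - <<'E'
from h import *
d=np.load('pics/top0.npy'); P=cloud('top',d); K=cam('top')
f=lambda u,v,z:ray_at_z('top',u,v,z,K)
a=f(150+347/5,205+52/5,.016);b=f(150+307/5,205+212/5,.016);print('bolt',a,b,(a+b)/2,np.linalg.norm(a-b),np.degrees(np.arctan2(*(a-b)[[1,0]])))
C=[f(255+u/6,140+v/6,.117) for u,v in [(310,88),(683,148),(628,525),(243,458)]]
print('pan',np.round(C,4),np.mean(C,0)); 
for i in range(4):
  e=C[(i+1)%4]-C[i]; print(np.linalg.norm(e),np.degrees(np.arctan2(e[1],e[0])))
# depth based
def rect(mask):
  Q=P[mask][:,:2].astype(np.float32); r=cv2.minAreaRect(Q*1000); return r,len(Q)
v,u=np.mgrid[:400,:640]
m=(u>280)&(u<380)&(v>140)&(v<240)&(P[...,2]>.105)&(P[...,2]<.125); print('rim',rect(m))
m=(u>465)&(u<520)&(v>205)&(v<280)&(P[...,2]>.028)&(P[...,2]<.045); print('tray',rect(m))
m=(u>200)&(u<230)&(v>210)&(v<252)&(P[...,2]>.010)&(P[...,2]<.045); print('bolt',rect(m))
for n,uv in dict(short=(247,179),wa=(298,253),wb=(375,246),gauge=(441,170),feel=(207,175),turq=(257,255),blue=(171,254)).items(): print(n,P[uv[1],uv[0]].round(3))
E
```

```text
bolt [0.51169825 0.28214466 0.016     ] [0.43566147 0.29853882 0.016     ] [0.47367986 0.29034174 0.016     ] 0.07778406961290481 -12.167186019444136
pan [[ 0.6336  0.0667  0.117 ]
 [ 0.6104 -0.0673  0.117 ]
 [ 0.4756 -0.0455  0.117 ]
 [ 0.4996  0.0899  0.117 ]] [0.55478666 0.01093575 0.117     ]
0.13593247926002874 -99.8349607641017
0.13657880817114978 170.8504376304354
0.1375382054894589 79.93808163448517
0.13602423010837247 -9.822689776728923
rim (((560.7182006835938, 28.855979919433594), (171.34169006347656, 138.90211486816406), 80.17591094970703), 717)
tray (((449.77081298828125, -353.3030090332031), (109.37425994873047, 58.350608825683594), 14.782395362854004), 294)
bolt (((475.7752380371094, 293.10565185546875), (26.556747436523438, 79.58452606201172), 73.76811981201172), 275)
short [0.599 0.217 0.021]
wa [ 0.422  0.094 -0.002]
wb [ 0.439 -0.089  0.001]
gauge [ 0.618 -0.249  0.017]
feel [0.611 0.317 0.014]
turq [0.418 0.189 0.02 ]
blue [0.42  0.393 0.021]
```

The crop shows the bronze bolt with its ends at (219,215) and (211,247), and it is clearly longer than the short one. The pan centre is about (0.555, 0.011) with its axes turned −9.7°. The tray centre is about (0.450, −0.353), yaw about 16°. Next I'll compute the move to above the bolt.

```bash
cat >> h.py <<'E'
def rel(pos,yaw,tilt=0,base=None):
    """delta in current tool axes; yaw deg of tool x; tilt deg about tool x"""
    s=status.observe()
    p0,r0=(np.array(s['tool_pos']),Rm(s['tool_rot'])) if base is None else base
    T=Rm([-np.pi/2,0,np.radians(yaw)])@Ro.from_rotvec([np.radians(tilt),0,0]).as_matrix()
    d=r0.T@(np.array(pos)-p0); rv=Ro.from_matrix(r0.T@T).as_rotvec()
    print('d',d.round(4),'r',rv.round(4),'rows>=',max(np.linalg.norm(d)/.0625,np.degrees(np.linalg.norm(rv))/10.7).__round__(1))
E
python3 - <<'E'
from h import *
rel([.44,-.2,.30],0)
rel([.475,.291,.22],76.5)
E
```

```text
d [-0.1644 -0.0566  0.322 ] r [-1.000e-03 -1.156e+00 -1.100e-03] rows>= 6.2
d [-0.5995  0.024   0.5519] r [-1.8000e-03 -2.4912e+00 -3.0000e-04] rows>= 13.3
```

```bash
python3 - <<'E'
import cv2
im=cv2.imread('pics/side0.png'); cv2.imwrite('pics/c_grip.png',cv2.resize(im[0:150,520:640],None,fx=4,fy=4,interpolation=cv2.INTER_CUBIC))
E
```

```text
(no output)
```

View pics/c_grip.png

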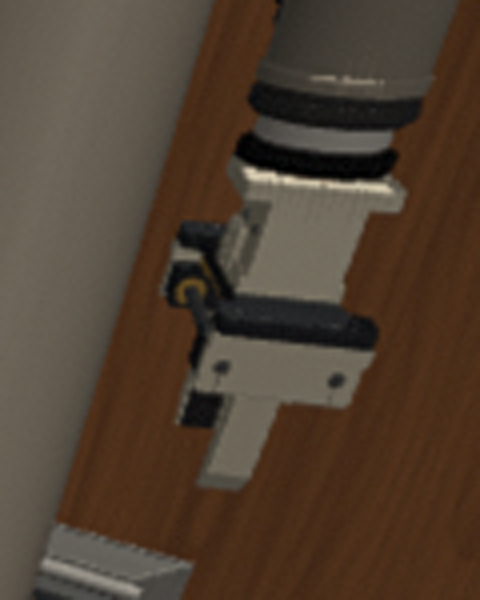

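```bash
python3 -m creep '[{"dx":-0.164,"dy":-0.057,"dz":0.322,"ry":-1.15,"gripper":0.6},{"dx":-0.164,"dy":-0.057,"dz":0.322,"ry":-1.15,"gripper":0.6},{"dx":-0.164,"dy":-0.057,"dz":0.322,"ry":-1.15,"gripper":0.6},{"dx":-0.164,"dy":-0.057,"dz":0.322,"ry":-1.15,"gripper":0.6},{"dx":-0.164,"dy":-0.057,"dz":0.322,"ry":-1.15,"gripper":0.6},{"dx":-0.164,"dy":-0.057,"dz":0.322,"ry":-1.15,"gripper":0.6},{"dx":-0.6,"dy":0.024,"dz":0.552,"ry":-2.49,"gripper":0.6},{"dx":-0.6,"dy":0.024,"dz":0.552,"ry":-2.49,"gripper":0.6},{"dx":-0.6,"dy":0.024,"dz":0.552,"ry":-2.49,"gripper":0.6},{"dx":-0.6,"dy":0.024,"dz":0.552,"ry":-2.49,"gripper":0.6},{"dx":-0.6,"dy":0.024,"dz":0.552,"ry":-2.49,"gripper":0.6},{"dx":-0.6,"dy":0.024,"dz":0.552,"ry":-2.49,"gripper":0.6},{"dx":-0.6,"dy":0.024,"dz":0.552,"ry":-2.49,"gripper":0.6},{"dx":-0.6,"dy":0.024,"dz":0.552,"ry":-2.49,"gripper":0.6},{"dx":-0.6,"dy":0.024,"dz":0.552,"ry":-2.49,"gripper":0.6},{"dx":-0.6,"dy":0.024,"dz":0.552,"ry":-2.49,"gripper":0.6},{"dx":-0.6,"dy":0.024,"dz":0.552,"ry":-2.49,"gripper":0.6},{"dx":-0.6,"dy":0.024,"dz":0.552,"ry":-2.49,"gripper":0.6}]' 30
python3 - <<'E'
from h import *
K=cam('wrist'); im,d=read_camera('wrist'); cv2.imwrite('pics/w1.png',im[:,:,::-1]); np.save('pics/w1.npy',d)
P=cloud('wrist',d,K); s=status.observe(); print(s['time'],s['tool_pos'],s['qpos'].round(2))
print(proj('wrist',[.475,.291,.01],K))
b=im.astype(int)
c=np.array(proj('wrist',[.475,.291,.01],K)); v,u=np.mgrid[:400,:640]
m=(abs(u-c[0])<90)&(abs(v-c[1])<90)&(P[...,2]>.009)&(P[...,2]<.04)&(d>0)
print(m.sum()); Q=P[m]; print(cv2.minAreaRect((Q[:,:2]*1000).astype(np.float32)))
E
```

```text
0.15 [ 0.21150999 -0.480214    0.24320159] [-1.3   0.34  1.52 -0.    1.28 -0.15]
(np.float64(-444.4766356847259), np.float64(-510.3403764382648))
0
((0.0, 0.0), (0.0, 0.0), 0.0)invalid input at $[0]: expected keys dx, dy, dz, rx, ry, rz, gripper
```

View pics/w1.png

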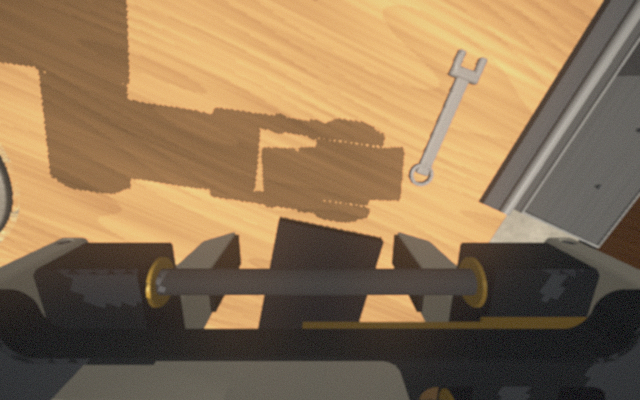

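The call was refused because every key must be present. The picture shows only bench, with the wrench near (445,110). I'll send it again with all the keys.

```bash
python3 -m creep '[{"dx":-0.164,"dy":-0.057,"dz":0.322,"rx":0,"ry":-1.15,"rz":0,"gripper":0.6},{"dx":-0.164,"dy":-0.057,"dz":0.322,"rx":0,"ry":-1.15,"rz":0,"gripper":0.6},{"dx":-0.164,"dy":-0.057,"dz":0.322,"rx":0,"ry":-1.15,"rz":0,"gripper":0.6},{"dx":-0.164,"dy":-0.057,"dz":0.322,"rx":0,"ry":-1.15,"rz":0,"gripper":0.6},{"dx":-0.164,"dy":-0.057,"dz":0.322,"rx":0,"ry":-1.15,"rz":0,"gripper":0.6},{"dx":-0.164,"dy":-0.057,"dz":0.322,"rx":0,"ry":-1.15,"rz":0,"gripper":0.6},{"dx":-0.6,"dy":0.024,"dz":0.552,"rx":0,"ry":-2.49,"rz":0,"gripper":0.6},{"dx":-0.6,"dy":0.024,"dz":0.552,"rx":0,"ry":-2.49,"rz":0,"gripper":0.6},{"dx":-0.6,"dy":0.024,"dz":0.552,"rx":0,"ry":-2.49,"rz":0,"gripper":0.6},{"dx":-0.6,"dy":0.024,"dz":0.552,"rx":0,"ry":-2.49,"rz":0,"gripper":0.6},{"dx":-0.6,"dy":0.024,"dz":0.552,"rx":0,"ry":-2.49,"rz":0,"gripper":0.6},{"dx":-0.6,"dy":0.024,"dz":0.552,"rx":0,"ry":-2.49,"rz":0,"gripper":0.6},{"dx":-0.6,"dy":0.024,"dz":0.552,"rx":0,"ry":-2.49,"rz":0,"gripper":0.6},{"dx":-0.6,"dy":0.024,"dz":0.552,"rx":0,"ry":-2.49,"rz":0,"gripper":0.6},{"dx":-0.6,"dy":0.024,"dz":0.552,"rx":0,"ry":-2.49,"rz":0,"gripper":0.6},{"dx":-0.6,"dy":0.024,"dz":0.552,"rx":0,"ry":-2.49,"rz":0,"gripper":0.6},{"dx":-0.6,"dy":0.024,"dz":0.552,"rx":0,"ry":-2.49,"rz":0,"gripper":0.6},{"dx":-0.6,"dy":0.024,"dz":0.552,"rx":0,"ry":-2.49,"rz":0,"gripper":0.6}]' 30
cat > w.py <<'E'
from h import *
import sys
name=sys.argv[1]; tgt=[float(x) for x in sys.argv[2:5]]; zlo,zhi=map(float,sys.argv[5:7])
K=cam('wrist'); im,d=read_camera('wrist'); cv2.imwrite(f'pics/{name}.png',im[:,:,::-1]); np.save(f'pics/{name}.npy',d)
P=cloud('wrist',d,K); s=status.observe(); print(s['time'],s['tool_pos'],s['tool_rot'],s['qpos'].round(2),s['opening'],s['contact_force'].round(2))
c=np.array(proj('wrist',tgt,K)); print(c); v,u=np.mgrid[:400,:640]
m=(np.hypot(P[...,0]-tgt[0],P[...,1]-tgt[1])<.085)&(P[...,2]>zlo)&(P[...,2]<zhi)&(d>0)
n,l,st,_=cv2.connectedComponentsWithStats(m.astype(np.uint8))
for i in np.argsort(-st[1:,4])[:3]+1:
    Q=P[l==i]; print(st[i],cv2.minAreaRect((Q[:,:2]*1000).astype(np.float32)),Q[:,2].max())
E
python3 w.py w2 .475 .291 .01 .009 .04
```

```text
time: 2.4
tool_pos: [0.4754, 0.2899, 0.2202]
tool_rot: [-1.571, -0.0, 1.332]
contact_force: [0.1, 0.0, -0.1]
opening: 0.055
2.45 [0.47536307 0.29007753 0.2201494 ] [-1.57142545e+00 -2.84890671e-04  1.33214020e+00] [ 0.41  0.42  1.47 -0.    1.25 -0.92] 0.054737845112353814 [0.27 0.87 0.51]
[317.37276096 180.4260166 ]
[ 306  147   26   65 1038] ((473.2286682128906, 292.1742858886719), (27.58013916015625, 79.5734634399414), 73.0962905883789) 0.02610219279274717
[249 147   9  19 123] ((426.6880798339844, 223.10557556152344), (8.687849998474121, 22.26795768737793), 74.93624877929688) 0.026051800447315532
```

View pics/w2.png

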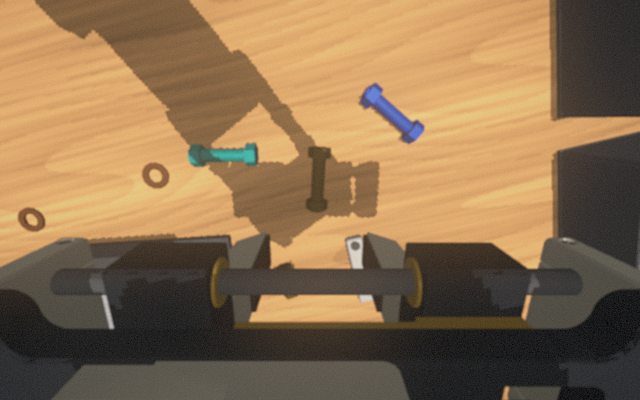

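The wrist image shows the bronze bolt upright at (318,180), centred between the jaws, with its centre at about (0.474, 0.292).

```bash
python3 - <<'E'
from h import *
rel([.474,.2915,.020],75)
E
```

```text
d [0.001  0.2001 0.0018] r [0.0006 0.0231 0.0003] rows>= 3.2
```

```bash
python3 -m creep '[{"dx":0.001,"dy":0.06,"dz":0.002,"rx":0,"ry":0.023,"rz":0,"gripper":0.6},{"dx":0.001,"dy":0.12,"dz":0.002,"rx":0,"ry":0.023,"rz":0,"gripper":0.6},{"dx":0.001,"dy":0.165,"dz":0.002,"rx":0,"ry":0.023,"rz":0,"gripper":0.6},{"dx":0.001,"dy":0.190,"dz":0.002,"rx":0,"ry":0.023,"rz":0,"gripper":0.6},{"dx":0.001,"dy":0.200,"dz":0.002,"rx":0,"ry":0.023,"rz":0,"gripper":0.6},{"dx":0.001,"dy":0.200,"dz":0.002,"rx":0,"ry":0.023,"rz":0,"gripper":0.6},{"dx":0.001,"dy":0.200,"dz":0.002,"rx":0,"ry":0.023,"rz":0,"gripper":0},{"dx":0.001,"dy":0.200,"dz":0.002,"rx":0,"ry":0.023,"rz":0,"gripper":0},{"dx":0.001,"dy":0.200,"dz":0.002,"rx":0,"ry":0.023,"rz":0,"gripper":0},{"dx":0.001,"dy":0.200,"dz":0.002,"rx":0,"ry":0.023,"rz":0,"gripper":0},{"dx":0.001,"dy":0.200,"dz":0.002,"rx":0,"ry":0.023,"rz":0,"gripper":0},{"dx":0.001,"dy":0.200,"dz":0.002,"rx":0,"ry":0.023,"rz":0,"gripper":0}]' 30
```

```text
time: 3.95
tool_pos: [0.4734, 0.2925, 0.0199]
tool_rot: [-1.571, -0.0, 1.311]
contact_force: [-0.3, 0.3, 2.6]
opening: 0.0151
```

```bash
python3 - <<'E'
from h import *
rel([.473,.2925,.26],75)
rel([.571,-.012,.26],-9.7)
E
```

```text
d [-1.000e-04 -2.401e-01  3.000e-04] r [0.0002 0.002  0.    ] rows>= 3.8
d [-0.2692 -0.2401 -0.1727] r [1.0000e-04 1.4802e+00 2.0000e-04] rows>= 7.9
```

```bash
python3 -m creep '[{"dx":0,"dy":-0.05,"dz":0,"rx":0,"ry":0,"rz":0,"gripper":0},{"dx":0,"dy":-0.11,"dz":0,"rx":0,"ry":0,"rz":0,"gripper":0},{"dx":0,"dy":-0.17,"dz":0,"rx":0,"ry":0,"rz":0,"gripper":0},{"dx":0,"dy":-0.23,"dz":0,"rx":0,"ry":0,"rz":0,"gripper":0},{"dx":-0.04,"dy":-0.24,"dz":-0.025,"rx":0,"ry":0.16,"rz":0,"gripper":0},{"dx":-0.269,"dy":-0.24,"dz":-0.173,"rx":0,"ry":1.48,"rz":0,"gripper":0},{"dx":-0.269,"dy":-0.24,"dz":-0.173,"rx":0,"ry":1.48,"rz":0,"gripper":0},{"dx":-0.269,"dy":-0.24,"dz":-0.173,"rx":0,"ry":1.48,"rz":0,"gripper":0},{"dx":-0.269,"dy":-0.24,"dz":-0.173,"rx":0,"ry":1.48,"rz":0,"gripper":0},{"dx":-0.269,"dy":-0.24,"dz":-0.173,"rx":0,"ry":1.48,"rz":0,"gripper":0},{"dx":-0.269,"dy":-0.24,"dz":-0.173,"rx":0,"ry":1.48,"rz":0,"gripper":0},{"dx":-0.269,"dy":-0.24,"dz":-0.173,"rx":0,"ry":1.48,"rz":0,"gripper":0},{"dx":-0.269,"dy":-0.24,"dz":-0.173,"rx":0,"ry":1.48,"rz":0,"gripper":0},{"dx":-0.269,"dy":-0.24,"dz":-0.173,"rx":0,"ry":1.48,"rz":0,"gripper":0},{"dx":-0.269,"dy":-0.24,"dz":-0.173,"rx":0,"ry":1.48,"rz":0,"gripper":0}]'
python3 w.py w3 .555 .011 .117 .105 .13; python3 - <<'E'
from h import *
im,d=read_camera('side'); cv2.imwrite('pics/s3.png',im[:,:,::-1]); np.save('pics/s3.npy',d)
E
```

```text
time: 5.82
tool_pos: [0.5713, -0.0117, 0.2596]
tool_rot: [-1.571, 0.0, -0.167]
contact_force: [-0.3, 0.5, -1.3]
opening: 0.0152
5.875 [ 0.57133451 -0.01174114  0.25967284] [-1.57091249e+00  2.89446655e-05 -1.67163665e-01] [-0.15  0.42  1.37 -0.    1.36  0.01] 0.015120498794086714 [-0.03 -1.21 -1.19]
[296.07686888 175.39309429]
[224 117  16 111 796] ((490.0072937011719, 22.10886001586914), (112.13383483886719, 5.095909118652344), 80.1284408569336) 0.11919193855617943
[238  86 115  22 773] ((567.3930053710938, 84.25284576416016), (18.3529109954834, 107.47613525390625), 80.4161148071289) 0.11928706931955108
[358 121  11 105 593] ((621.8723754882812, -0.7344779968261719), (105.90482330322266, 4.326406002044678), 80.24739837646484) 0.11903404995964306
```

View pics/w3.png

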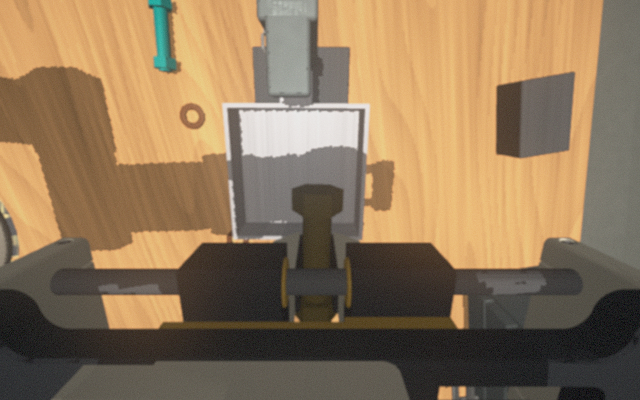

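View pics/s3.png

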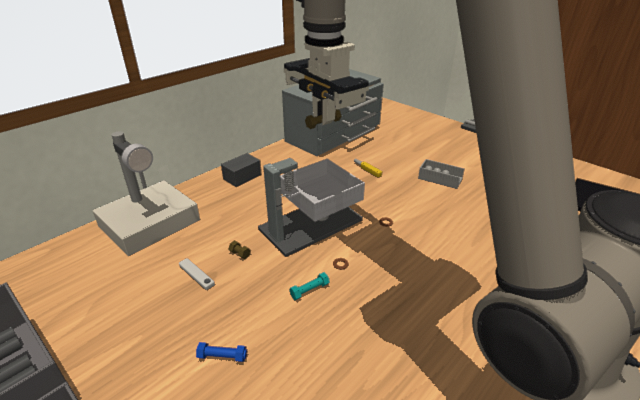

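The wrist image shows the bolt held, with its head at (317,190), and the pan rim from u=224 to 370. The wrist estimate of the pan centre agrees with the top camera to about 1 mm. I'll lower the bolt now.

```bash
python3 -m creep '[{"dx":0,"dy":0.05,"dz":0.004,"rx":0,"ry":0,"rz":0,"gripper":0},{"dx":0,"dy":0.09,"dz":0.007,"rx":0,"ry":0,"rz":0,"gripper":0},{"dx":0,"dy":0.12,"dz":0.007,"rx":0,"ry":0,"rz":0,"gripper":0},{"dx":0,"dy":0.14,"dz":0.007,"rx":0,"ry":0,"rz":0,"gripper":0},{"dx":0,"dy":0.155,"dz":0.007,"rx":0,"ry":0,"rz":0,"gripper":0},{"dx":0,"dy":0.162,"dz":0.007,"rx":0,"ry":0,"rz":0,"gripper":0},{"dx":0,"dy":0.162,"dz":0.007,"rx":0,"ry":0,"rz":0,"gripper":0},{"dx":0,"dy":0.162,"dz":0.007,"rx":0,"ry":0,"rz":0,"gripper":0}]'
python3 w.py w4 .555 .011 .117 .105 .13; python3 - <<'E'
from h import *
im,d=read_camera('side'); cv2.imwrite('pics/s4.png',cv2.resize(im[120:260,240:400,::-1],None,fx=5,fy=4))
E
```

```text
time: 6.92
tool_pos: [0.5731, -0.0051, 0.0985]
tool_rot: [-1.571, -0.002, -0.169]
contact_force: [0.0, -0.3, -0.9]
opening: 0.0154
6.975 [ 0.57303627 -0.00507426  0.0985422 ] [-1.57085882 -0.001612   -0.16893305] [-0.14  0.58  1.58 -0.    0.99  0.03] 0.015032382403078987 [ 0.21  0.31 -1.32]
[272.36553538 255.4631464 ]
[ 132   59  270   53 4914] ((568.0303955078125, 84.40927124023438), (19.14101791381836, 108.7010269165039), 80.13385009765625) 0.12996613602952634
[ 105  132   49  136 3446] ((493.5868835449219, 44.00152587890625), (68.66496276855469, 5.98256778717041), 80.06419372558594) 0.11915932719934354
[ 405  137   28  105 1826] ((626.38037109375, 27.569284439086914), (51.489341735839844, 5.090256690979004), 80.49089050292969) 0.11933873358699544
```

View pics/s4.png

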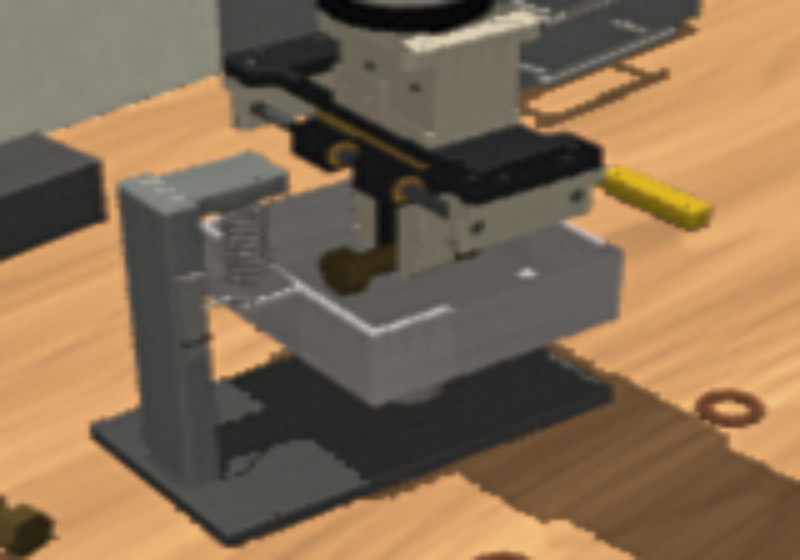

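View pics/w4.png

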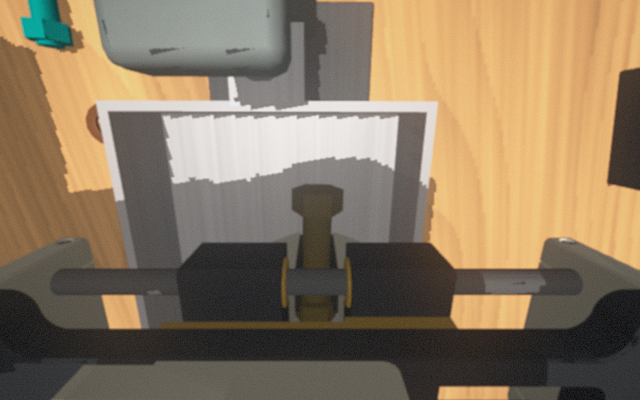

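The bolt is inside the pan, just above the floor, and clear of the walls. I'll release it and raise the gripper.

```bash
python3 -m creep '[{"dx":0,"dy":0.001,"dz":0,"rx":0,"ry":0,"rz":0,"gripper":0.2},{"dx":0,"dy":0.001,"dz":0,"rx":0,"ry":0,"rz":0,"gripper":0.28},{"dx":0,"dy":0,"dz":0,"rx":0,"ry":0,"rz":0,"gripper":0.34},{"dx":0,"dy":0,"dz":0,"rx":0,"ry":0,"rz":0,"gripper":0.34},{"dx":0,"dy":0,"dz":0,"rx":0,"ry":0,"rz":0,"gripper":0.34},{"dx":0,"dy":-0.02,"dz":0,"rx":0,"ry":0,"rz":0,"gripper":0.34},{"dx":0,"dy":-0.07,"dz":0,"rx":0,"ry":0,"rz":0,"gripper":0.34},{"dx":0,"dy":-0.13,"dz":0,"rx":0,"ry":0,"rz":0,"gripper":0.34},{"dx":0,"dy":-0.17,"dz":0,"rx":0,"ry":0,"rz":0,"gripper":0.5},{"dx":0,"dy":-0.17,"dz":0,"rx":0,"ry":0,"rz":0,"gripper":0.8}]'
python3 w.py w5 .555 .011 .117 .095 .115
python3 - <<'E'
from h import *
rel([.451,-.350,.22],106); rel([.48,-.2,.27],60)
E
```

```text
time: 8.28
tool_pos: [0.574, -0.0051, 0.2715]
tool_rot: [-1.571, -0.008, -0.169]
contact_force: [-0.3, 0.4, 0.1]
opening: 0.0465
8.325 [ 0.57290555 -0.00501344  0.26885684] [-1.57080347 -0.00280742 -0.1689651 ] [-0.14  0.41  1.35 -0.    1.38  0.03] 0.05057462937694416 [-0.25  1.48 -0.94]
[294.31004116 179.85596985]
[229 124  14 103 656] ((490.1097106933594, 22.380977630615234), (112.005859375, 5.117481708526611), 80.17156982421875) 0.10919339773705677
[241  96 106  20 586] ((567.1162719726562, 84.35413360595703), (18.30785369873047, 107.48711395263672), 80.30899047851562) 0.10971206560961139
[248 230  96   7 576] ((543.6588134765625, -54.35802459716797), (4.417942047119141, 109.29334259033203), 80.26249694824219) 0.10888651863862481
d [-0.0623  0.0487 -0.3606] r [ 2.800e-03 -2.019e+00  1.800e-03] rows>= 10.8
d [-0.0588 -0.0013 -0.2078] r [ 0.0017 -1.2162  0.0024] rows>= 6.5
```

View pics/w5.png

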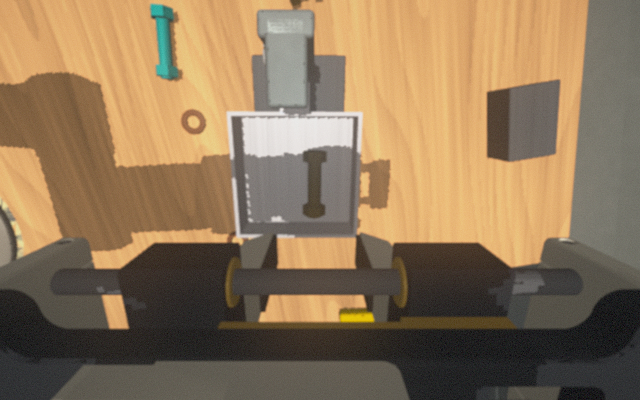

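The bolt lies in the pan at (315,183), and the rim has dropped about 10 mm, so step 1 looks met. Next I'll go to above the tray.

```bash
python3 - <<'E'
from h import *
rel([.459,-.3505,.2],-74); rel([.459,-.3505,.27],-74)
E
```

```text
d [-0.0544  0.0687 -0.3597] r [-0.0016  1.1226  0.0025] rows>= 6.0
d [-0.0542 -0.0013 -0.3597] r [-0.0016  1.1226  0.0025] rows>= 6.0
```

```bash
python3 -m creep '[{"dx":-0.009,"dy":0,"dz":-0.06,"rx":0,"ry":0.18,"rz":0,"gripper":1},{"dx":-0.018,"dy":0,"dz":-0.12,"rx":0,"ry":0.36,"rz":0,"gripper":1},{"dx":-0.027,"dy":0,"dz":-0.18,"rx":0,"ry":0.54,"rz":0,"gripper":1},{"dx":-0.036,"dy":0.01,"dz":-0.24,"rx":0,"ry":0.72,"rz":0,"gripper":1},{"dx":-0.054,"dy":0.068,"dz":-0.36,"rx":0,"ry":1.12,"rz":0,"gripper":1},{"dx":-0.054,"dy":0.068,"dz":-0.36,"rx":0,"ry":1.12,"rz":0,"gripper":1},{"dx":-0.054,"dy":0.068,"dz":-0.36,"rx":0,"ry":1.12,"rz":0,"gripper":1},{"dx":-0.054,"dy":0.068,"dz":-0.36,"rx":0,"ry":1.12,"rz":0,"gripper":1},{"dx":-0.054,"dy":0.068,"dz":-0.36,"rx":0,"ry":1.12,"rz":0,"gripper":1}]'
python3 w.py w6 .45 -.353 .036 .029 .05
```

```text
time: 9.45
tool_pos: [0.4595, -0.3495, 0.2001]
tool_rot: [-1.57, -0.0, -1.286]
contact_force: [-0.1, 0.1, 0.0]
opening: 0.0918
9.5 [ 0.45962998 -0.34945191  0.20036387] [-1.57016473e+00 -6.27953163e-04 -1.28607141e+00] [-0.78  0.47  1.44  0.    1.23  0.5 ] 0.09171637544141101 [-0.11  0.3  -0.29]
[315.98476832 198.89629569]
[293 151  54  97 791] ((447.95526123046875, -356.2108459472656), (109.3767318725586, 56.12254333496094), 14.79578685760498) 0.038120062644564634
```

View pics/w6.png

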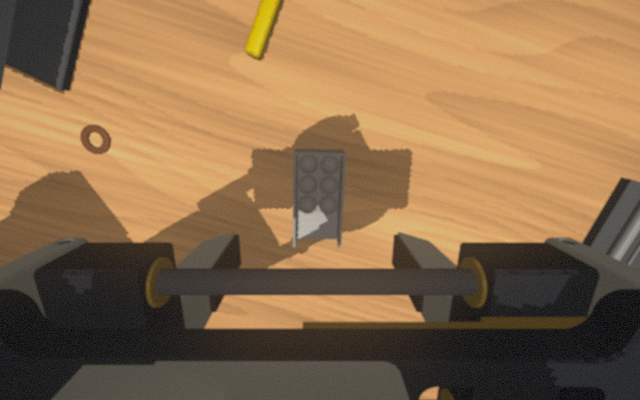

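The wrist image shows the tray from (295,150) to (340,245), with all six balls at its rear and the jaws straddling it. I'll descend and grip.

```bash
python3 - <<'E'
from h import *
rel([.4575,-.3528,.0205],-74.5)
E
```

```text
d [ 0.0025  0.1799 -0.0031] r [-0.0006  0.0142  0.0006] rows>= 2.9
```

```bash
python3 -m creep '[{"dx":0.0025,"dy":0.05,"dz":-0.003,"rx":0,"ry":0.014,"rz":0,"gripper":1},{"dx":0.0025,"dy":0.1,"dz":-0.003,"rx":0,"ry":0.014,"rz":0,"gripper":1},{"dx":0.0025,"dy":0.145,"dz":-0.003,"rx":0,"ry":0.014,"rz":0,"gripper":1},{"dx":0.0025,"dy":0.17,"dz":-0.003,"rx":0,"ry":0.014,"rz":0,"gripper":1},{"dx":0.0025,"dy":0.18,"dz":-0.003,"rx":0,"ry":0.014,"rz":0,"gripper":1},{"dx":0.0025,"dy":0.18,"dz":-0.003,"rx":0,"ry":0.014,"rz":0,"gripper":0.85},{"dx":0.0025,"dy":0.18,"dz":-0.003,"rx":0,"ry":0.014,"rz":0,"gripper":0.75},{"dx":0.0025,"dy":0.18,"dz":-0.003,"rx":0,"ry":0.014,"rz":0,"gripper":0.65},{"dx":0.0025,"dy":0.18,"dz":-0.003,"rx":0,"ry":0.014,"rz":0,"gripper":0.4},{"dx":0.0025,"dy":0.18,"dz":-0.003,"rx":0,"ry":0.014,"rz":0,"gripper":0.4},{"dx":0.0025,"dy":0.18,"dz":-0.003,"rx":0,"ry":0.014,"rz":0,"gripper":0.4}]' 35
```

```text
time: 10.88
tool_pos: [0.4566, -0.3537, 0.0204]
tool_rot: [-1.571, 0.0, -1.303]
contact_force: [-0.9, 3.1, 6.4]
opening: 0.056
```

```bash
python3 - <<'E'
from h import *
rel([.4566,-.3537,.24],-74.5,-5)
rel([.6325,-.0269,.24],-99.7,-5)
E
```

```text
d [-1.000e-04 -2.196e-01  1.000e-04] r [-0.0875 -0.0029 -0.0004] rows>= 3.5
d [-0.2687 -0.2195  0.2561] r [-0.086   0.4366  0.0187] rows>= 6.9
```

```bash
python3 -m creep '[{"dx":0,"dy":-0.008,"dz":0,"rx":0,"ry":0,"rz":0,"gripper":0.4},{"dx":0,"dy":-0.02,"dz":0,"rx":-0.03,"ry":0,"rz":0,"gripper":0.4},{"dx":0,"dy":-0.04,"dz":0,"rx":-0.06,"ry":0,"rz":0,"gripper":0.4},{"dx":0,"dy":-0.07,"dz":0,"rx":-0.09,"ry":0,"rz":0,"gripper":0.4},{"dx":0,"dy":-0.08,"dz":0,"rx":-0.09,"ry":0,"rz":0,"gripper":0.4},{"dx":0,"dy":-0.08,"dz":0,"rx":-0.09,"ry":0,"rz":0,"gripper":0.4}]'
python3 - <<'E'
from h import *
s=status.observe();print(s['opening'],s['contact_force'],s['qpos'].round(2))
im,d=read_camera('side'); cv2.imwrite('pics/s7.png',cv2.resize(im[100:240,370:530,::-1],None,fx=5,fy=4))
rel([.6325,-.0269,.24],-99.7,-5)
E
```

```text
time: 11.62
tool_pos: [0.4566, -0.3541, 0.0998]
tool_rot: [-1.66, -0.001, -1.303]
contact_force: [-0.3, -0.6, -4.3]
opening: 0.0558
0.055805015219506884 [-0.28975038 -0.58126151 -4.3367335 ] [-0.75  0.61  1.51 -0.09  1.07  0.59]
d [-0.2687 -0.1633  0.2428] r [0.0029 0.4353 0.0379] rows>= 6.4
```

View pics/s7.png

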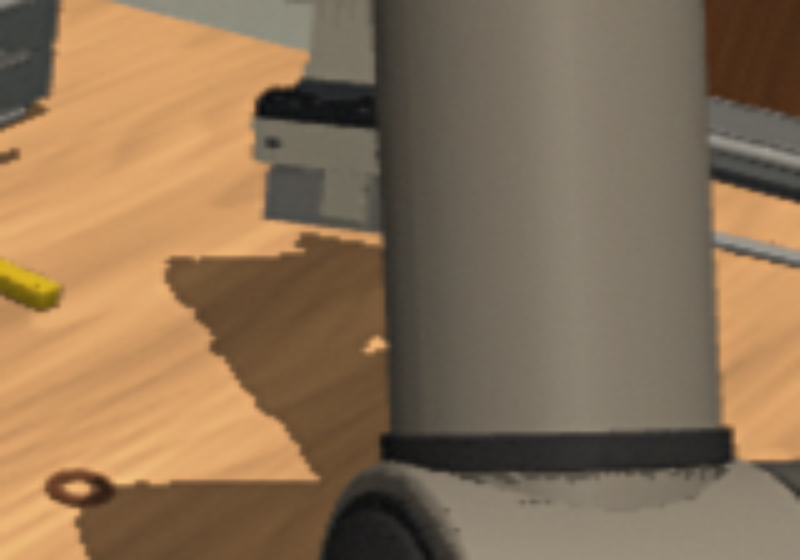

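The tray is up with a load of about 4.3 N, which fits the full 0.41 kg. I'll carry it smoothly to over the pan.

```bash
python3 -m creep '[{"dx":0,"dy":-0.02,"dz":0,"rx":0,"ry":0,"rz":0,"gripper":0.4},{"dx":-0.008,"dy":-0.06,"dz":0.007,"rx":0,"ry":0.01,"rz":0,"gripper":0.4},{"dx":-0.027,"dy":-0.1,"dz":0.024,"rx":0,"ry":0.04,"rz":0.004,"gripper":0.4},{"dx":-0.055,"dy":-0.135,"dz":0.05,"rx":0,"ry":0.09,"rz":0.008,"gripper":0.4},{"dx":-0.09,"dy":-0.155,"dz":0.081,"rx":0,"ry":0.145,"rz":0.013,"gripper":0.4},{"dx":-0.125,"dy":-0.163,"dz":0.113,"rx":0,"ry":0.2,"rz":0.018,"gripper":0.4},{"dx":-0.16,"dy":-0.163,"dz":0.145,"rx":0,"ry":0.26,"rz":0.023,"gripper":0.4},{"dx":-0.195,"dy":-0.163,"dz":0.176,"rx":0,"ry":0.315,"rz":0.028,"gripper":0.4},{"dx":-0.225,"dy":-0.163,"dz":0.203,"rx":0,"ry":0.365,"rz":0.032,"gripper":0.4},{"dx":-0.248,"dy":-0.163,"dz":0.224,"rx":0,"ry":0.4,"rz":0.035,"gripper":0.4},{"dx":-0.262,"dy":-0.163,"dz":0.237,"rx":0,"ry":0.425,"rz":0.037,"gripper":0.4},{"dx":-0.269,"dy":-0.163,"dz":0.243,"rx":0,"ry":0.435,"rz":0.038,"gripper":0.4},{"dx":-0.269,"dy":-0.163,"dz":0.243,"rx":0,"ry":0.435,"rz":0.038,"gripper":0.4},{"dx":-0.269,"dy":-0.163,"dz":0.243,"rx":0,"ry":0.435,"rz":0.038,"gripper":0.4}]'
python3 w.py w8 .6325 -.027 .24 .2 .3
python3 - <<'E'
from h import *
im,d=read_camera('side'); cv2.imwrite('pics/s8.png',im[:,:,::-1])
rel([.6325,-.0269,.155],-99.7,0)
E
```

```text
time: 13.42
tool_pos: [0.6326, -0.0276, 0.2399]
tool_rot: [-1.661, -0.002, -1.74]
contact_force: [0.6, 0.4, -4.0]
opening: 0.056
13.475 [ 0.63263764 -0.02762189  0.2401311 ] [-1.66074964e+00 -1.53199820e-03 -1.74051233e+00] [-0.16  0.6   1.11 -0.    1.52  1.58] 0.055558315503592616 [-0.55 -0.43 -3.96]
[313.86863032 262.7587377 ]
[  122   173   390   101 16219] ((648.76416015625, -30.745098114013672), (117.06578063964844, 61.23810577392578), 79.739013671875) 0.2999998790626105
[ 222  295  190   33 4711] ((620.4302368164062, -26.165435791015625), (61.635902404785156, 77.92677307128906), 80.30696868896484) 0.29999216285062646
[  67  295   43   33 1085] ((660.5862426757812, 47.19542694091797), (3.277461051940918, 24.233871459960938), 80.71577453613281) 0.29998434957021725
d [-0.0008  0.085   0.0073] r [ 0.0897 -0.0006  0.0014] rows>= 1.4
```

View pics/w8.png

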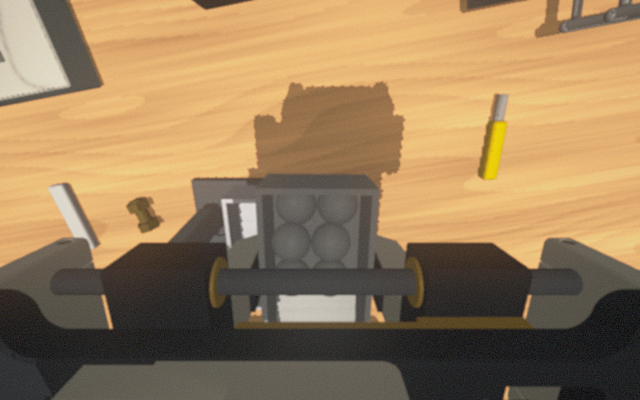

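View pics/s8.png

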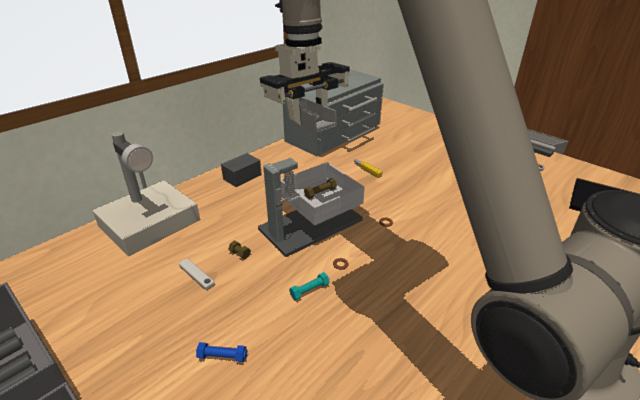

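Both views show all six balls in the tray, with rows at (300–335, 205–275) in the wrist image, and the bolt in the pan. Next I'll compute pour poses that pivot about the lip.

```bash
cat > pour.py <<'E'
from h import *
import sys
O=np.array([.5559,.0115]); ex=np.array([.9857,-.1685]); ey=np.array([.1685,.9857])
lx,ly,lz=map(float,sys.argv[1:4])
for t in map(float,sys.argv[4:]):
    r=np.radians(t); c,s=np.cos(r),np.sin(r)
    x=lx+.0625*c-.0105*s; z=lz+.0625*s+.0105*c
    p=O+x*ex+ly*ey; print(t,p.round(4),round(z,4)); rel([*p,z],-99.7,t)
E
python3 pour.py .02 -.025 .132 0 8 14 18 22 26
```

```text
0.0 [ 0.633 -0.027] 0.1425
d [-0.0007  0.0974  0.009 ] r [ 0.0897 -0.0006  0.0014] rows>= 1.6
8.0 [ 0.631  -0.0267] 0.1511
d [-0.0007  0.089   0.0061] r [ 0.2293 -0.0005  0.0015] rows>= 1.4
14.0 [ 0.6287 -0.0263] 0.1573
d [-0.0007  0.083   0.0033] r [ 0.334  -0.0004  0.0015] rows>= 1.8
18.0 [ 0.6268 -0.026 ] 0.1613
d [-0.0007  0.0792  0.001 ] r [ 4.038e-01 -3.000e-04  1.500e-03] rows>= 2.2
22.0 [ 0.6246 -0.0256] 0.1651
d [-0.0007  0.0756 -0.0015] r [ 4.736e-01 -3.000e-04  1.500e-03] rows>= 2.5
26.0 [ 0.6222 -0.0252] 0.1688
d [-0.0007  0.0721 -0.0043] r [ 5.435e-01 -2.000e-04  1.500e-03] rows>= 2.9
```

```bash
python3 -m creep '[{"dx":0,"dy":0.015,"dz":0.002,"rx":0.01,"ry":0,"rz":0,"gripper":0.4},{"dx":0,"dy":0.04,"dz":0.005,"rx":0.03,"ry":0,"rz":0,"gripper":0.4},{"dx":-0.001,"dy":0.065,"dz":0.007,"rx":0.06,"ry":0,"rz":0,"gripper":0.4},{"dx":-0.001,"dy":0.085,"dz":0.009,"rx":0.09,"ry":0,"rz":0,"gripper":0.4},{"dx":-0.001,"dy":0.094,"dz":0.009,"rx":0.1,"ry":0,"rz":0,"gripper":0.4},{"dx":-0.001,"dy":0.094,"dz":0.008,"rx":0.13,"ry":0,"rz":0,"gripper":0.4},{"dx":-0.001,"dy":0.094,"dz":0.008,"rx":0.13,"ry":0,"rz":0,"gripper":0.4}]'
python3 - <<'E'
from h import *
im,d=read_camera('side'); cv2.imwrite('pics/s9.png',cv2.resize(im[100:250,230:390,::-1],None,fx=5,fy=4))
im,d=read_camera('top'); cv2.imwrite('pics/t9.png',cv2.resize(im[120:260,230:420,::-1],None,fx=4,fy=4))
E
python3 pour.py .02 -.025 .132 8 12 15 18 20 22 24
```

```text
time: 14.4
tool_pos: [0.6326, -0.026, 0.1466]
tool_rot: [-1.53, -0.001, -1.74]
contact_force: [-0.1, -0.3, -3.4]
opening: 0.0557
8.0 [ 0.631  -0.0267] 0.1511
d [ 0.001  -0.0045 -0.0017] r [0.0987 0.0003 0.0013] rows>= 0.5
12.0 [ 0.6295 -0.0264] 0.1553
d [ 0.001  -0.0088 -0.003 ] r [0.1685 0.0003 0.0013] rows>= 0.9
15.0 [ 0.6282 -0.0262] 0.1583
d [ 0.001  -0.0119 -0.0042] r [0.2208 0.0004 0.0013] rows>= 1.2
18.0 [ 0.6268 -0.026 ] 0.1613
d [ 0.001  -0.0149 -0.0055] r [0.2732 0.0004 0.0013] rows>= 1.5
20.0 [ 0.6258 -0.0258] 0.1632
d [ 0.001  -0.0169 -0.0065] r [0.3081 0.0004 0.0013] rows>= 1.6
22.0 [ 0.6246 -0.0256] 0.1651
d [ 0.001  -0.0188 -0.0075] r [0.343  0.0004 0.0013] rows>= 1.8
24.0 [ 0.6235 -0.0254] 0.167
d [ 0.001  -0.0208 -0.0086] r [0.3779 0.0005 0.0013] rows>= 2.0
```

View pics/s9.png

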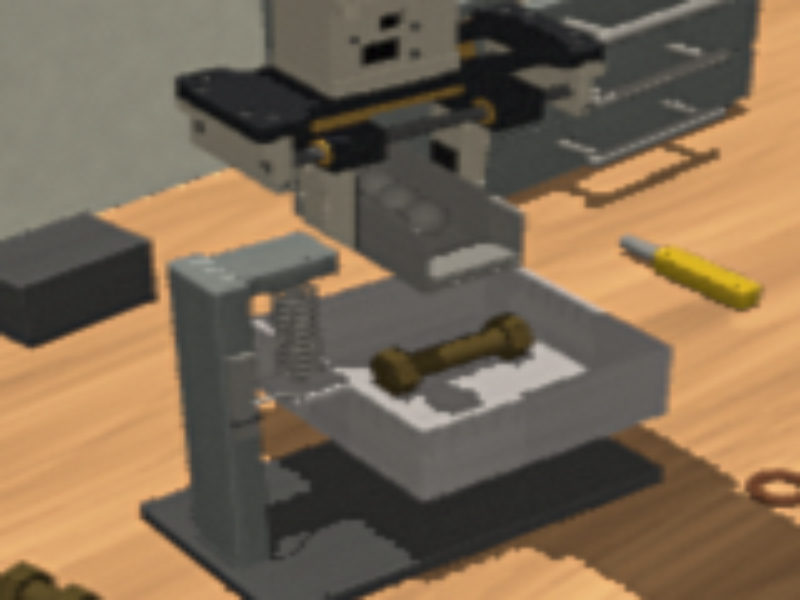

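View pics/t9.png

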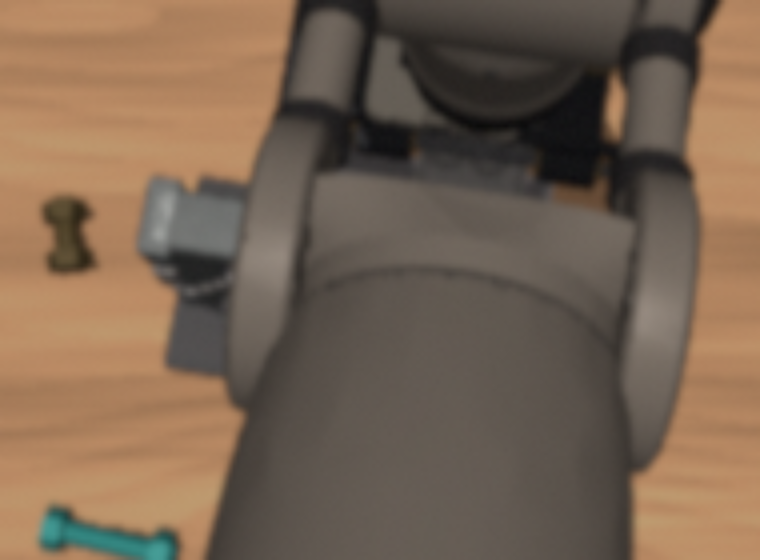

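The side view shows the lip at (470,270), above the bolt and inside the far wall, with all the balls still in the tray. I'll tilt slowly to about 19°.

```bash
python3 -m creep '[{"dx":0.001,"dy":-0.004,"dz":-0.002,"rx":0.1,"ry":0,"rz":0,"gripper":0.4},{"dx":0.001,"dy":-0.009,"dz":-0.003,"rx":0.17,"ry":0,"rz":0,"gripper":0.4},{"dx":0.001,"dy":-0.01,"dz":-0.0035,"rx":0.19,"ry":0,"rz":0,"gripper":0.4},{"dx":0.001,"dy":-0.011,"dz":-0.004,"rx":0.205,"ry":0,"rz":0,"gripper":0.4},{"dx":0.001,"dy":-0.012,"dz":-0.004,"rx":0.22,"ry":0,"rz":0,"gripper":0.4},{"dx":0.001,"dy":-0.013,"dz":-0.005,"rx":0.24,"ry":0,"rz":0,"gripper":0.4},{"dx":0.001,"dy":-0.014,"dz":-0.005,"rx":0.255,"ry":0,"rz":0,"gripper":0.4},{"dx":0.001,"dy":-0.015,"dz":-0.0055,"rx":0.273,"ry":0,"rz":0,"gripper":0.4},{"dx":0.001,"dy":-0.015,"dz":-0.0055,"rx":0.273,"ry":0,"rz":0,"gripper":0.4},{"dx":0.001,"dy":-0.016,"dz":-0.006,"rx":0.29,"ry":0,"rz":0,"gripper":0.4},{"dx":0.001,"dy":-0.016,"dz":-0.006,"rx":0.29,"ry":0,"rz":0,"gripper":0.4},{"dx":0.001,"dy":-0.016,"dz":-0.006,"rx":0.29,"ry":0,"rz":0,"gripper":0.4}]'
cat > sv.py <<'E'
from h import *
import sys
im,d=read_camera('side'); cv2.imwrite(f'pics/{sys.argv[1]}.png',cv2.resize(im[100:250,230:390,::-1],None,fx=5,fy=4))
s=status.observe(); print(s['contact_force'].round(2),s['opening'])
E
python3 sv.py s10
python3 pour.py .02 -.025 .132 19 22 25 28 32 36 40
```

```text
time: 16.0
tool_pos: [0.626, -0.0256, 0.1617]
tool_rot: [-1.24, -0.001, -1.74]
contact_force: [0.7, 0.0, 0.2]
opening: 0.0562
[-0.16 -0.11 -1.27] 0.05575452073033169
19.0 [ 0.6263 -0.0259] 0.1623
d [ 0.0002 -0.0005  0.0005] r [0.0012 0.0008 0.0011] rows>= 0.0
22.0 [ 0.6246 -0.0256] 0.1651
d [ 0.0002 -0.0037 -0.0001] r [0.0536 0.0008 0.0011] rows>= 0.3
25.0 [ 0.6229 -0.0253] 0.1679
d [ 0.0002 -0.0069 -0.0009] r [0.1059 0.0009 0.001 ] rows>= 0.6
28.0 [ 0.6209 -0.025 ] 0.1706
d [ 0.0002 -0.0101 -0.0019] r [0.1583 0.0009 0.001 ] rows>= 0.8
32.0 [ 0.6182 -0.0245] 0.174
d [ 0.0002 -0.0143 -0.0035] r [0.2281 0.0009 0.001 ] rows>= 1.2
36.0 [ 0.6152 -0.024 ] 0.1772
d [ 0.0002 -0.0183 -0.0053] r [0.2979 0.001  0.001 ] rows>= 1.6
40.0 [ 0.6119 -0.0234] 0.1802
d [ 0.0002 -0.0222 -0.0074] r [0.3677 0.001  0.0009] rows>= 2.0
```

View pics/s10.png

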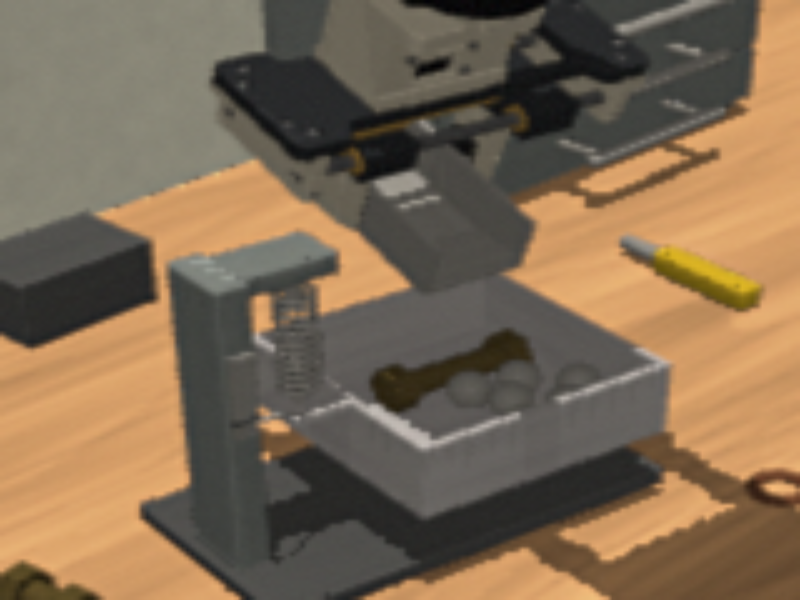

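The tray looks empty, and the load is −1.3 N, about the empty tray's weight. Balls are in the pan at (465–575, 375–395). I'll tilt a bit further to be sure and then check.

```bash
python3 -m creep '[{"dx":0,"dy":-0.005,"dz":0,"rx":0.08,"ry":0,"rz":0,"gripper":0.4},{"dx":0,"dy":-0.01,"dz":-0.002,"rx":0.16,"ry":0,"rz":0,"gripper":0.4},{"dx":0,"dy":-0.014,"dz":-0.0035,"rx":0.23,"ry":0,"rz":0,"gripper":0.4},{"dx":0,"dy":-0.014,"dz":-0.0035,"rx":0.23,"ry":0,"rz":0,"gripper":0.4},{"dx":0,"dy":-0.014,"dz":-0.0035,"rx":0.23,"ry":0,"rz":0,"gripper":0.4}]'
python3 sv.py s11; python3 w.py w11 .63 -.027 .24 .2 .3
```

```text
time: 16.68
tool_pos: [0.6188, -0.0244, 0.1741]
tool_rot: [-1.011, -0.001, -1.74]
contact_force: [1.0, -0.6, -2.0]
opening: 0.0559
[ 0.61  0.12 -1.5 ] 0.05591026386982533
16.775 [ 0.61889883 -0.02446198  0.17400516] [-1.01040160e+00 -1.28283567e-03 -1.73982133e+00] [-0.16  0.37  1.86 -0.02  0.36  1.59] 0.05608618907759653 [ 0.08  0.52 -1.62]
[316.39968868 214.33588929]
[    0   237   640   163 86741] ((598.254150390625, -21.52477264404297), (169.19024658203125, 50.3498420715332), 80.25501251220703) 0.27517402328865204
[ 255  181  125   55 2224] ((642.8264770507812, -29.61593246459961), (56.24150466918945, 26.60480499267578), 79.81149291992188) 0.21315426775203153
[572 314   5   7  13] ((585.2434692382812, -98.7316665649414), (1.6208585500717163, 1.0647201538085938), 10.434236526489258) 0.24158426324887605
```

View pics/s11.png

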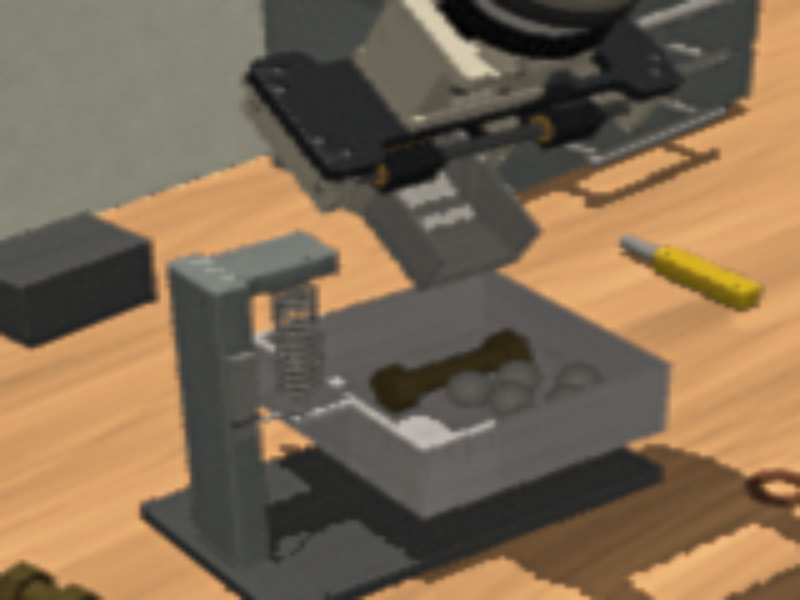

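View pics/w11.png

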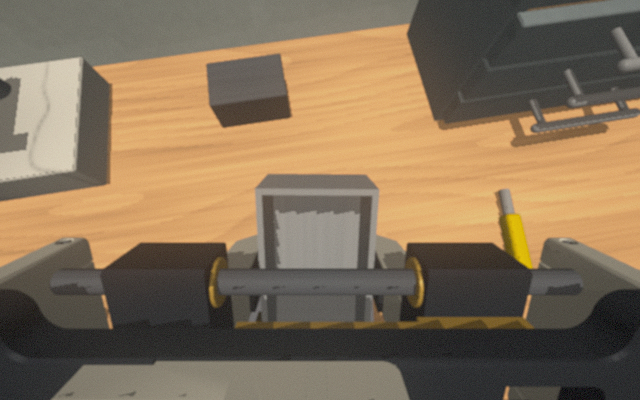

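The wrist view shows the tray floor bare (258–378, 180–320). I'll raise the tray, level it and carry it back to its spot.

```bash
python3 - <<'E'
from h import *
rel([.625,-.027,.235],-99.7,15)
rel([.625,-.05,.26],-99.7,0)
rel([.457,-.353,.12],-74.5,0)
E
```

```text
d [ 0.0016 -0.0482  0.0379] r [-0.2986  0.0008  0.0011] rows>= 1.6
d [ 0.0243 -0.0673  0.0544] r [-0.5604  0.0006  0.0012] rows>= 3.0
d [ 0.351  -0.0093 -0.1173] r [-0.551  -0.4276  0.1244] rows>= 5.9
```

```bash
python3 -m creep '[{"dx":0,"dy":-0.016,"dz":0.01,"rx":-0.05,"ry":0,"rz":0,"gripper":0.4},{"dx":0.001,"dy":-0.035,"dz":0.027,"rx":-0.16,"ry":0,"rz":0,"gripper":0.4},{"dx":0.002,"dy":-0.048,"dz":0.038,"rx":-0.3,"ry":0,"rz":0,"gripper":0.4},{"dx":0.013,"dy":-0.058,"dz":0.046,"rx":-0.43,"ry":0,"rz":0,"gripper":0.4},{"dx":0.024,"dy":-0.067,"dz":0.054,"rx":-0.56,"ry":0,"rz":0,"gripper":0.4},{"dx":0.07,"dy":-0.067,"dz":0.04,"rx":-0.56,"ry":-0.05,"rz":0.015,"gripper":0.4},{"dx":0.12,"dy":-0.065,"dz":0.018,"rx":-0.56,"ry":-0.12,"rz":0.035,"gripper":0.4},{"dx":0.17,"dy":-0.06,"dz":-0.01,"rx":-0.555,"ry":-0.2,"rz":0.06,"gripper":0.4},{"dx":0.22,"dy":-0.052,"dz":-0.04,"rx":-0.555,"ry":-0.28,"rz":0.08,"gripper":0.4},{"dx":0.27,"dy":-0.043,"dz":-0.067,"rx":-0.55,"ry":-0.34,"rz":0.1,"gripper":0.4},{"dx":0.315,"dy":-0.028,"dz":-0.095,"rx":-0.55,"ry":-0.39,"rz":0.115,"gripper":0.4},{"dx":0.351,"dy":-0.009,"dz":-0.117,"rx":-0.551,"ry":-0.428,"rz":0.124,"gripper":0.4},{"dx":0.351,"dy":-0.009,"dz":-0.117,"rx":-0.551,"ry":-0.428,"rz":0.124,"gripper":0.4},{"dx":0.351,"dy":-0.009,"dz":-0.117,"rx":-0.551,"ry":-0.428,"rz":0.124,"gripper":0.4}]'
python3 - <<'E'
from h import *
im,d=read_camera('top'); cv2.imwrite('pics/t12.png',cv2.resize(im[140:250,255:385,::-1],None,fx=6,fy=5,interpolation=cv2.INTER_CUBIC))
P=cloud('top',d); print('pan rim/floor',P[222,310],P[155,340])
rel([.457,-.353,.0205],-74.5,0)
E
```

```text
time: 18.52
tool_pos: [0.4573, -0.353, 0.1199]
tool_rot: [-1.57, -0.001, -1.301]
contact_force: [0.3, -0.3, -1.3]
opening: 0.056
pan rim/floor [ 4.96438798e-01  6.55739282e-02 -3.97583579e-04] [ 0.66200631 -0.00818789 -0.00117311]
d [ 0.      0.0998 -0.0008] r [-0.0007  0.0007  0.0012] rows>= 1.6
```

View pics/t12.png

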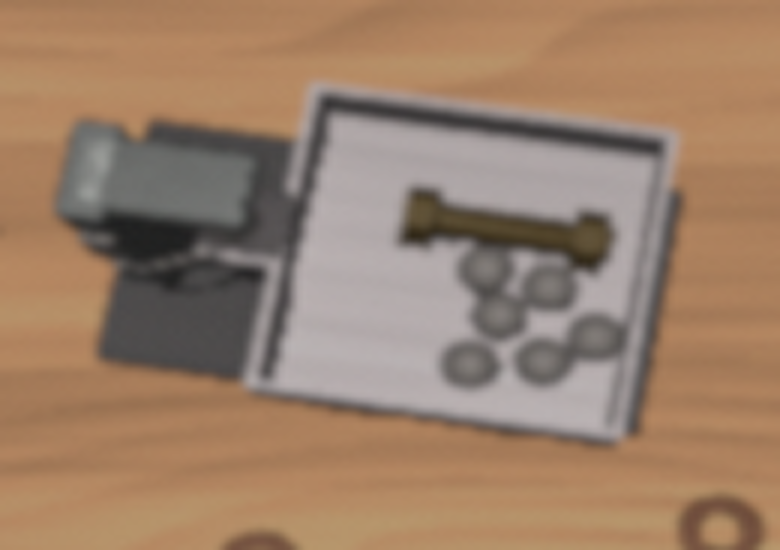

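All six balls and the bolt are in the pan, with balls at crop (485,268), (550,288), (498,315), (595,337), (470,363) and (540,360). I'll set the tray down now.

```bash
python3 -m creep '[{"dx":0,"dy":0.03,"dz":-0.001,"rx":0,"ry":0,"rz":0,"gripper":0.4},{"dx":0,"dy":0.06,"dz":-0.001,"rx":0,"ry":0,"rz":0,"gripper":0.4},{"dx":0,"dy":0.08,"dz":-0.001,"rx":0,"ry":0,"rz":0,"gripper":0.4},{"dx":0,"dy":0.092,"dz":-0.001,"rx":0,"ry":0,"rz":0,"gripper":0.4},{"dx":0,"dy":0.096,"dz":-0.001,"rx":0,"ry":0,"rz":0,"gripper":0.4},{"dx":0,"dy":0.098,"dz":-0.001,"rx":0,"ry":0,"rz":0,"gripper":0.4},{"dx":0,"dy":0.099,"dz":-0.001,"rx":0,"ry":0,"rz":0,"gripper":0.4},{"dx":0,"dy":0.099,"dz":-0.001,"rx":0,"ry":0,"rz":0,"gripper":0.4},{"dx":0,"dy":0.099,"dz":-0.001,"rx":0,"ry":0,"rz":0,"gripper":0.4}]'
```

```text
time: 19.7
tool_pos: [0.4559, -0.3533, 0.0209]
tool_rot: [-1.571, -0.001, -1.3]
contact_force: [0.3, -0.4, -1.2]
opening: 0.056
```

```bash
python3 -m creep '[{"dx":0,"dy":0.0005,"dz":0,"rx":0,"ry":0,"rz":0,"gripper":0.6},{"dx":0,"dy":0.0005,"dz":0,"rx":0,"ry":0,"rz":0,"gripper":0.65},{"dx":0,"dy":0.0005,"dz":0,"rx":0,"ry":0,"rz":0,"gripper":0.75},{"dx":0,"dy":0,"dz":0,"rx":0,"ry":0,"rz":0,"gripper":0.9},{"dx":0,"dy":0,"dz":0,"rx":0,"ry":0,"rz":0,"gripper":0.95},{"dx":0,"dy":0,"dz":0,"rx":0,"ry":0,"rz":0,"gripper":0.95},{"dx":0,"dy":0,"dz":0,"rx":0,"ry":0,"rz":0,"gripper":0.95},{"dx":0,"dy":-0.01,"dz":0,"rx":0,"ry":0,"rz":0,"gripper":0.95},{"dx":0,"dy":-0.04,"dz":0,"rx":0,"ry":0,"rz":0,"gripper":0.95},{"dx":0,"dy":-0.09,"dz":0,"rx":0,"ry":0,"rz":0,"gripper":0.95},{"dx":0,"dy":-0.15,"dz":0,"rx":0,"ry":0,"rz":0,"gripper":0.95},{"dx":0,"dy":-0.18,"dz":0,"rx":0,"ry":0,"rz":0,"gripper":0.95},{"dx":0,"dy":-0.18,"dz":0,"rx":0,"ry":0,"rz":0,"gripper":0.95}]'
python3 w.py w13 .449 -.354 .036 .025 .05
python3 - <<'E'
from h import *
im,d=read_camera('side'); cv2.imwrite('pics/s13.png',im[:,:,::-1])
im2,d=read_camera('top'); cv2.imwrite('pics/t13.png',im2[:,:,::-1])
P=cloud('top',d);v,u=np.mgrid[:400,:640]
d0=np.load('pics/top0.npy');P0=cloud('top',d0)
def rim(P):
  ex=np.array([.9857,-.1685]);ey=np.array([.1685,.9857]);q=P[...,:2]-np.array([.5559,.0115])
  X=q@ex;Y=q@ey
  m=(abs(X)<.069)&(Y<.069)&(Y>-.069)&((abs(X)>.064)|(Y<-.064))&(P[...,2]>.08)&(P[...,2]<.13)
  f=(X>-.055)&(X<-.03)&(abs(Y+.02)<.04)
  return np.median(P[m][:,2]), np.percentile(P[m][:,2],90),m.sum()
print(rim(P0),rim(P))
E
```

```text
time: 21.32
tool_pos: [0.4568, -0.354, 0.2042]
tool_rot: [-1.568, -0.006, -1.3]
contact_force: [0.5, -1.1, -0.9]
opening: 0.0873
21.375 [ 0.45600553 -0.35325544  0.20194108] [-1.56979697 -0.00267207 -1.29973245] [-0.79  0.47  1.44 -0.    1.23  0.51] 0.0869915165720105 [0.9  0.96 0.01]
[312.51561923 196.02725173]
[289 148  53  96 834] ((447.44561767578125, -356.9853820800781), (109.3596420288086, 56.07203674316406), 14.996582984924316) 0.038567009262249485
(np.float64(0.11501128892646684), np.float64(0.118690323607426), np.int64(585)) (np.float64(0.09471997739522814), np.float64(0.09692501028406961), np.int64(390))
```

View pics/s13.png

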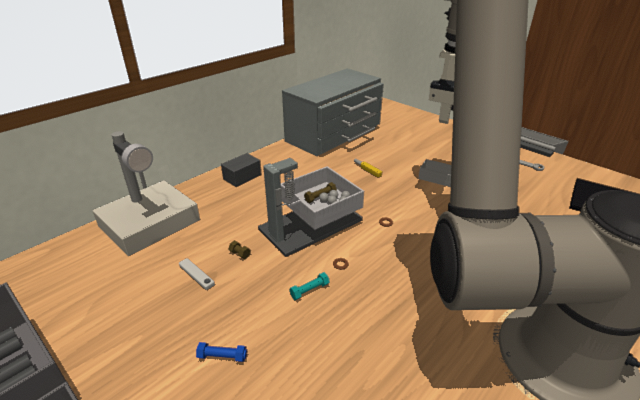

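View pics/t13.png

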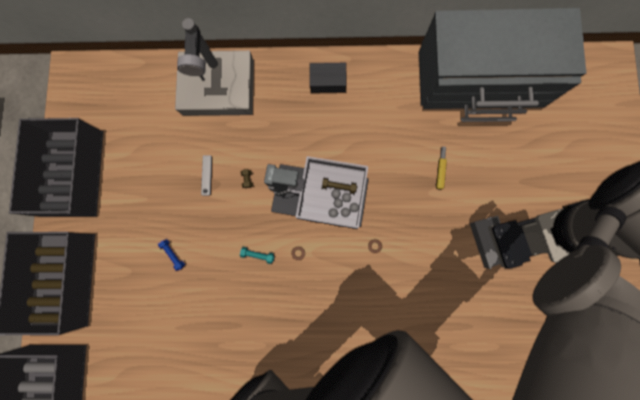

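View pics/w13.png

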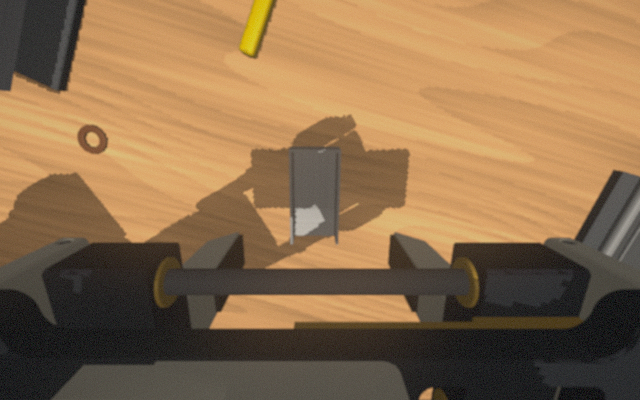

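The empty tray stands upright on the bench at (290–338, 148–243) in the wrist image. The pan rim has dropped about 21.8 mm, and the bystanders are where they were. I'll hand in.

```bash
python3 -c "
from cell import robot
print(robot.hand_in())"
```

```text
the job is handed in; nothing more can be done
None
```

I laid the long bronze hub bolt in the pan and let go; the rim dropped about 10 mm. I then poured all six balls in from the tray, stood the empty tray upright back at its original spot, let go and handed in at about 21.5 s of the 72 s.

**Last checks:**
- **Pan:** the top camera shows the bolt and six balls inside. The rim sits about 21.8 mm lower than at the start by the 90th-percentile depth; the median depth gives 20.3 mm, so the two estimates differ. The joint value itself could not be read directly.
- **Tray:** the wrist camera shows it empty and upright, with its rim level near 38 mm. The fingers were about 18 cm above it and touching nothing.
- **Bystanders:** by eye they look unmoved in the final pictures, and nothing was spilled.

The first move command was refused because its rows lacked some keys, and nothing moved as a result. No other check failed.

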